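Latch a stained-glass panel and rock out its locating block

TASK

Turn the red turnbutton squarely across the metal rim of the stained-glass panel to secure it in its jig. Then grip the blue locating block and rock it in its socket, leaning it first towards the turnbutton's side and then away from it, until both yellow spring catches let go; lift it and finish still holding it, upright, still and just clear of the socket (a gap of about 2 cm), right above it. Leave the panel in place and do not disturb the solder spool, the flux bottle or the brush.

Things in the scene. Friction and masses are not known exactly. Their poses are not given: they have to be found in the camera images.
- turnbutton (a joint): Hinge of the red turnbutton: vertical axis, rad, counter-clockwise from above. 0 = fully open, its arm beside the panel's end, pointing to the jig's near (-x) edge; 1.57 = arm square across the panel's rim; stops at 0 and 1.75. Stiff by friction (about 2 N at the knob); stays where it is left.
- knob_center (a point): Centre of the black upright knob on the turnbutton's arm, 45 mm from the hinge axis: a cylinder 14 mm across, 36 mm tall. The point is 18 mm above the arm's top face, 18 mm below the knob's top. The arm is 72 x 20 x 10 mm and passes 4 mm above the panel's rim.
- pivot (a point): Point on the turnbutton's vertical hinge axis, at the height of the underside of its arm. Its axes are parallel to the jig's: x towards the far edge of the jig, y towards the turnbutton's end.
- socket: Fixed aluminium socket holding the blue block, beside the panel's near long edge. Origin: centre of its underside, on the jig board. z up; y along the panel's edge towards the turnbutton's end (the block rocks to +y and -y); x towards the panel. Side walls 20 mm high. Its highest parts, the grey catch housings, reach 28 mm above the origin and out to y = +-57 mm.
- block_center (a point): Centre of the blue block, half-way up its 64 mm height; axes as the socket's when seated. From the underside up: foot 30 (x) x 44 (y) x 10 mm; neck 30 x 36 to 30 mm; grip 24 x 30, from 30 to 64 mm. About 0.12 kg. It leans about either end edge of its foot (y = +-22 mm); 0.13 rad about one edge lifts the other end out of its catch. With both free it lifts out.
- panel: Stained-glass panel lying in the jig, 130 (x) x 190 (y) x 8 mm with an aluminium rim 10 mm wide; loose. Origin: centre of its underside, 12 mm above the table.
- spool: White solder spool, standing, 56 mm across and 40 mm tall; origin at the centre of its underside. Leave alone.
- flux: Closed white flux bottle with red cap, 48 mm across and 100 mm tall; origin at the centre of its underside. Leave alone.
- brush: Brush lying on the table; origin at its underside, long axis x. Leave alone.
- seat (a point): Centre of the socket's floor, on which the block's foot rests, 4 mm above the socket's origin; axes as the socket's. At each end of the foot (y) a low lip leaves 2 mm of play; at the sides (x) 1 mm.
- catch (a point): Centre of the round slippery nose (10 mm across) of the yellow spring catch at the socket's +y end, 14 mm above the seat; its twin is at -y, 50 mm away. Each reaches 2 mm over its end of the block's foot and lets go once that end is lifted 4 to 5 mm, against about 20 N, yielding outwards. A lifted end stays free only while it is held up.
There are look-alikes about, which are no part of the job. There is more than one size of the part that bears block_center; the job needs the smallest.

How it is judged:
On the way, in this order (a step that is already met when the one before it is completed fails the run):
1. the turnbutton is turned across the panel's rim (value of joint turnbutton above 1.3 rad), for 0.2 s.
2. the block leans towards the turnbutton's side with its foot still in the socket (angle between block_center's own z axis and vertical above 0.06 rad and y of block_center in the frame of socket above 0.001 m and z of block_center in the frame of socket below 0.048 m), for 0.05 s.
3. the block leans to the other side with its foot still in the socket (angle between block_center's own z axis and vertical above 0.06 rad and y of block_center in the frame of socket below -0.001 m and z of block_center in the frame of socket below 0.053 m), for 0.05 s.
At the end, for the whole second after the job is handed in: Turnbutton beyond 1.3 rad; block held by the fingers, still (<20 mm/s), upright within 0.2 rad, within 20 mm sideways of the socket's centre, its centre 63 to 105 mm above the socket's origin (3 to 45 mm clear), touching neither socket nor panel; panel within 10 mm of its start (value of joint turnbutton above 1.3 rad and z of block_center in the frame of socket between 0.063 and 0.105 m and horizontal distance between block_center and socket below 0.02 m and angle between block_center's own z axis and vertical below 0.2 rad and linear speed of block below 0.02 m/s and contact force between block and the fingers above 1 N and contact force between block and socket below 0.2 N and contact force between block and panel below 0.2 N and distance of panel from where it was at the start of the episode below 0.01 m); the arm keeps its last pose, push and grip.
It fails at once if the panel was shifted more than 15 mm (distance of panel from where it was at the start of the episode above 0.015 m).
It fails at once if the solder spool, flux bottle or brush was disturbed (moved more than 20 mm) (distance of any of spool, flux, brush from where it was at the start of the episode above 0.02 m).
It also fails if it takes over 45 s, if anything falls off the work surface, if the arm or the gripper's body presses on something with over 40 N, if the wrist force passes 120 N, or if a joint passes its speed limit or range.

ROBOT

A 7-joint arm with a two-finger parallel gripper is mounted at the origin on the work surface. World frame = base frame: x ahead of the robot, y to its left, z up, the work surface at z = 0. Lengths are in m, angles in rad, forces in N, time in s.
With the tool pointing down it reaches from about 0.35 to 0.9 m from the base axis. Payload 7.2 kg.
Tool frame: the origin (TCP) lies midway between the tips of the shut fingers; the grasp point (between the pads) lies 19 mm behind it (manip.hold_point_z is the distance from the TCP to the grasp point, in m); z points along the fingers, x is the direction in which the jaws open and shut, and the axes are right-handed (so a half turn about z gives the same grasp; the last joint's range is limited). The gripper opens to 85 mm and grips with 20 to 120 N. Pads are 22 mm wide; open, the fingers measure 114 mm over their backs; the gripper's body (76 mm by 85 mm) begins 54 mm behind the grasp point. The pads swing forward as they close: fully open they stand 13 mm farther back than shut.
Start: joints at [-1.394, 0.411, -0.013, 1.596, 0.006, 1.134, -0.082], TCP at [0.151, 0.606, 0.231] pointing down, gripper open.
Joint ranges: [-2.95, 2.95], [-0.29, 1.99], [-1.47, 1.44], [0.14, 2.54], [-1.03, 4.17], [0.13, 1.85], [-2.86, 2.86]. Speed limits (rad/s): [2.39, 2.39, 3.01, 3.01, 3.14, 3.14, 3.14].

INTERFACE

Orientations are given as a rotation vector (axis times angle).
In Python, from plant import manip, claw, kin, monitor, vision, job gives the robot as it stands. Calls block until the motion is done:
- manip.reach(position, orientation): joint-space move of the TCP to a pose.
- manip.move_linear(position, ori=None, velocity=0.15, guard=None): straight line of the TCP; ori=None keeps the orientation; velocity is the mean speed in m/s. With guard (N) it stops when the force on the tool has changed by that much, and returns True; else False.
- manip.move_j(angles): joint-space move.
- claw.move_gripper(opening, squeeze=None): opening from 0.0 (shut) to 1.0 (fully open); squeeze is the grip in N (None keeps the last); returns when the fingers have stopped.
- manip.pause(seconds).
- kin.inverse_kinematics(position, orientation): joint angles nearest the present ones, or None.
- monitor.observe(): the state.
- vision.get_image(name): name is "side" or "top" or "wrist"; returns the picture (384x512x3 uint8, red, green, blue); there is no depth.
- vision.camera_info(name): a dict with "vfov" (degrees; the focal length in pixels is half the picture's height over the tangent of half this angle, whatever the lens; pixels are square), "cx", "cy" (the principal point, pixels), "extrinsics" (4x4, takes a point from world to camera coordinates); the wrist camera has in their place "mount" (4x4, takes a point from camera to tool coordinates, whose origin is the TCP and whose axes are the tool frame's). Camera axes: x right, y down, z forward; pixel columns grow to the right and rows downward; lengths in m; the calibration is good to about 2 mm. A picture is of the moment at which its call begins: read the wrist's pose just before it. camera_info takes no time and is no camera call.
A pose or a line that the arm cannot do raises manip.MotionError and nothing moves.
- job.job_done(): hands the job in, once; it reports no verdict.
The state is a dict: "clock": time; "joint_positions": joint angles; "qvel": joint speeds; "tau": joint torques, N m; "tool_pos": TCP position; "ee_rot": TCP orientation; "ft_force": force on the tool from outside, world axes, zero at the start; "wrist_torque": the same for the moment, N m; "finger_gap": opening from 0.0 (shut) to 1.0 (fully open).
Only numpy, scipy, OpenCV 4.12 (cv2) and the standard library are available. Lean on these libraries where they do the work, as an engineer would, in place of code of your own. Each camera call takes 0.05 s, during which the arm holds its last target.

## Working session

There is one attempt and no reset: what is moved stays moved. The work goes in short steps, each a Python script; the robot and the scene stay as the last script left them, time stands still between calls to the robot, and variables do not carry over. Pictures are saved under pics/ and viewed, and the job is handed in when it is done.

```bash
ls; mkdir -p pics; cat > h.py <<'E'
import numpy as np, cv2
from scipy.spatial.transform import Rotation as R
from plant import manip, claw, kin, monitor, vision, job
def save(n,f):
    im=vision.get_image(n); cv2.imwrite('pics/'+f,im[:,:,::-1]); return im
def ray(n,u,v,T=None):
    c=vision.camera_info(n); f=192/np.tan(np.radians(c['vfov'])/2)
    d=np.array([(u-c['cx'])/f,(v-c['cy'])/f,1.])
    if n=='wrist':
        M=T@np.array(c['mount'])
    else: M=np.linalg.inv(np.array(c['extrinsics']))
    return M[:3,3],M[:3,:3]@d
def onz(n,u,v,z,T=None):
    o,d=ray(n,u,v,T); return o+d*(z-o[2])/d[2]
def proj(n,p,T=None):
    c=vision.camera_info(n); f=192/np.tan(np.radians(c['vfov'])/2)
    E=np.array(c['extrinsics']) if n!='wrist' else np.linalg.inv(T@np.array(c['mount']))
    q=E@np.append(p,1); return c['cx']+f*q[0]/q[2],c['cy']+f*q[1]/q[2]
def toolT():
    s=monitor.observe(); T=np.eye(4); T[:3,3]=s['tool_pos']; T[:3,:3]=R.from_rotvec(s['ee_rot']).as_matrix(); return T
E
python3 - <<'E'
from h import *
for n in ['side','top','wrist']: save(n,n+'0.png'); print(n,vision.camera_info(n))
print(monitor.observe()); print(manip.hold_point_z)
E
```

```text
pics
side {'vfov': 46.357785803106424, 'cx': 249.22550874636863, 'cy': 190.92940170606215, 'extrinsics': array([[-0.99048989, -0.13753013,  0.00390287,  0.49021369],
       [-0.10756907,  0.75640107, -0.64520254,  0.10188998],
       [ 0.08578265, -0.63948642, -0.7640016 ,  1.22945658],
       [ 0.        ,  0.        ,  0.        ,  1.        ]])}
top {'vfov': 57.33026100134535, 'cx': 253.8056118173885, 'cy': 194.9854296236337, 'extrinsics': array([[-8.43943487e-04, -9.99925690e-01, -1.21614890e-02,
        -4.86884378e-03],
       [-9.79958049e-01,  3.24956521e-03, -1.99177463e-01,
         5.15548716e-01],
       [ 1.99202182e-01,  1.17496545e-02, -9.79887971e-01,
         8.98114934e-01],
       [ 0.00000000e+00,  0.00000000e+00,  0.00000000e+00,
         1.00000000e+00]])}
wrist {'vfov': 70.69972034138443, 'cx': 253.35063070212902, 'cy': 189.54141211827846, 'mount': array([[ 9.99999828e-01,  5.84626267e-04, -4.78181049e-05,
         2.30607346e-04],
       [-5.44624409e-04,  9.55661977e-01,  2.94465431e-01,
        -7.56508162e-02],
       [ 2.17850170e-04, -2.94465354e-01,  9.55662131e-01,
        -1.41581760e-01],
       [ 0.00000000e+00,  0.00000000e+00,  0.00000000e+00,
         1.00000000e+00]])}
{'clock': 0.15, 'joint_positions': array([-1.39417661,  0.41172982, -0.01271203,  1.59679748,  0.00561227,
        1.13432033, -0.08222336]), 'qvel': array([-0.00107426, -0.00217037,  0.00103057, -0.00165043, -0.00105324,
       -0.00097303, -0.00020675]), 'tau': array([ 2.37634529e-03, -6.01038051e+01,  6.83166627e-01, -2.99645412e+01,
        1.39662388e-02,  7.86129269e-03,  1.24677126e-05]), 'tool_pos': array([0.15143539, 0.60600492, 0.23065999]), 'ee_rot': array([ 2.47541208e+00,  1.93307045e+00, -1.41145127e-03]), 'ft_force': array([-0.35876116, -0.39807542,  0.70443543]), 'wrist_torque': array([ 0.03994932, -0.00229486,  0.01743889]), 'finger_gap': 1.0007600269002754}
0.0187
```

View pics/side0.png

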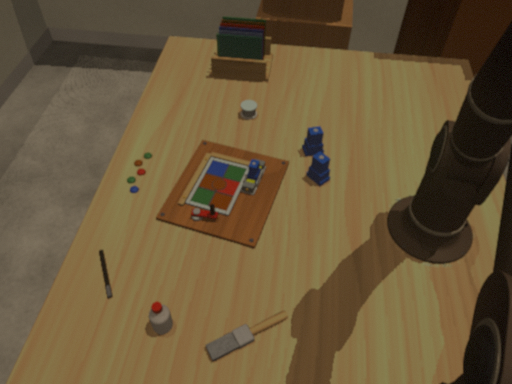

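View pics/top0.png

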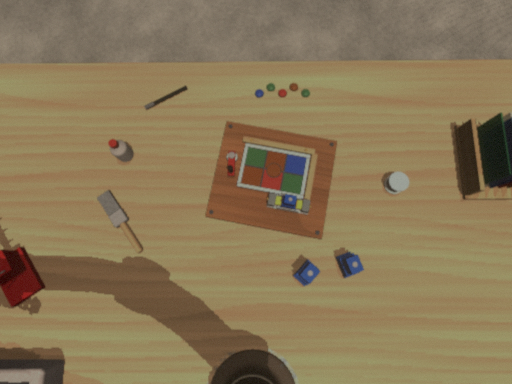

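View pics/wrist0.png

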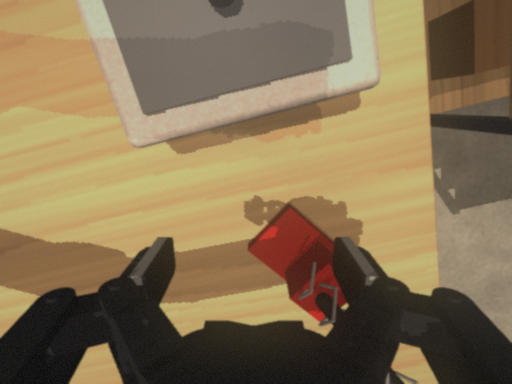

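The side view shows the jig at about (225,190), with a blue block in the socket at (255,170) and two free-standing blue blocks at (314,140) and (319,168). In the top view the socketed block is at (290,201), the loose blocks at (307,271) and (350,264), and the red turnbutton at (231,163). Other red things are the flux cap (114,144), a red box (20,275) and some red dots.

```bash
python3 - <<'E'
import cv2,numpy as np
t=cv2.imread('pics/top0.png');s=cv2.imread('pics/side0.png')
a=cv2.resize(t[115:245,200:345],None,fx=5,fy=5,interpolation=cv2.INTER_CUBIC)[:600]
b=cv2.resize(s[110:250,150:340],None,fx=4,fy=4,interpolation=cv2.INTER_CUBIC)
cv2.imwrite('pics/tc.png',a[:600]);cv2.imwrite('pics/sc.png',b)
E
```

```text
(no output)
```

View pics/tc.png

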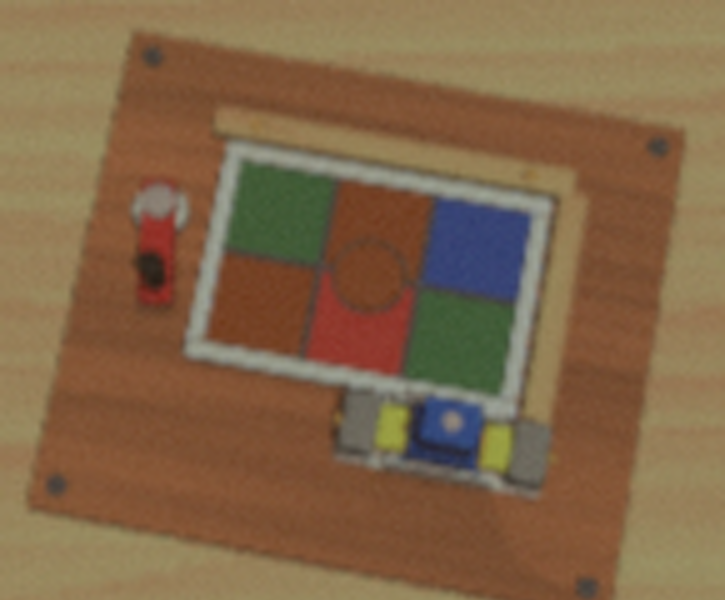

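View pics/sc.png

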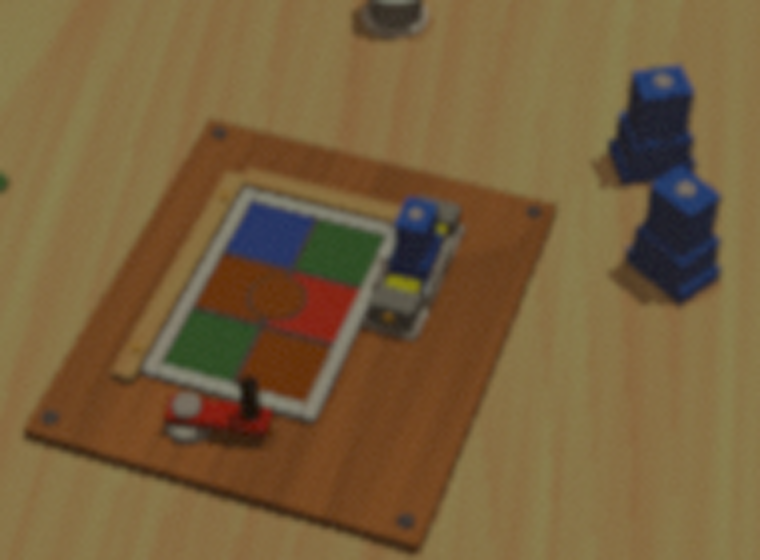

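Candidates (top-view pixels):
- **Block:** the one seated between the yellow catches at (290,201), plus loose larger ones at (307,271) and (350,264). I choose (290,201): it is in the socket and smallest.
- **Turnbutton:** the red arm with the black knob at (231,163). The flux cap, red dots, red box and red glass are not it.

The close crops confirm both. Next I take coarse positions and a wrist close-up.

```bash
python3 - <<'E'
from h import *
c=lambda x,y:(200+x/5,115+y/5)
for nm,p,z in [('pivot',(160,205),.034),('knobtop',(148,262),.070),('armend',(155,303),.034),('blktop',(447,420),.080),('screwFL',(152,56),.012),('screwNL',(56,486),.012),('screwFR',(658,147),.012),('screwNR',(587,587),.012),('panNL',(188,355),.02),('panFL',(230,143),.02),('panFR',(552,200),.02)]:
    print(nm,onz('top',*c(*p),z).round(4))
d=lambda x,y:(150+x/4,110+y/4)
for nm,p,z in [('knobtop',(249,380),.070),('blktop',(416,215),.08),('pivot',(187,405),.034)]:
    print(nm,onz('side',*d(*p),z).round(4))
E
```

```text
pivot [0.6317 0.0557 0.034 ]
knobtop [0.588  0.0591 0.07  ]
armend [0.5746 0.0579 0.034 ]
blktop [ 0.4988 -0.0993  0.08  ]
screwFL [0.7302 0.0632 0.012 ]
screwNL [0.4749 0.1138 0.012 ]
screwFR [ 0.6725 -0.231   0.012 ]
screwNR [ 0.4179 -0.1806  0.012 ]
panNL [0.548 0.04  0.02 ]
panFL [0.6733 0.0168 0.02  ]
panFR [ 0.6381 -0.1674  0.02  ]
knobtop [0.5862 0.0577 0.07  ]
blktop [ 0.4952 -0.0981  0.08  ]
pivot [0.6314 0.0572 0.034 ]
```

```bash
cat >> h.py <<'E'
TH=-0.1945
def ori(yaw,lean=0.):
    """jaw axis x_tool at world yaw, tool down; lean about jig x axis (rad, + = lean toward +y)"""
    x=np.array([np.cos(yaw),np.sin(yaw),0]); z=np.array([0,0,-1.]); M=np.c_[x,np.cross(z,x),z]
    ax=np.array([np.cos(TH),np.sin(TH),0])
    return (R.from_rotvec(-lean*ax)*R.from_matrix(M)).as_rotvec()
PIV=np.array([.6315,.0565]); 
JX=np.array([np.cos(TH),np.sin(TH)]); JY=np.array([-np.sin(TH),np.cos(TH)])
E
python3 - <<'E'
from h import *
for base in (TH+np.pi/2,TH-np.pi/2):
    print('base',base)
    for a in (0,.15,.8,1.57):
        k=PIV+.045*(-np.cos(a)*JX-np.sin(a)*JY)
        q=kin.inverse_kinematics(np.r_[k,.04],ori(base+a)); print(a,None if q is None else np.round(q,2))
    q=kin.inverse_kinematics(np.r_[.497,-.0988,.05],ori(base)); print('blk',None if q is None else np.round(q,2))
    for l in (.2,-.2):
        q=kin.inverse_kinematics(np.r_[.497,-.0988,.05],ori(base,l)); print('blk',l,None if q is None else np.round(q,2))
T=toolT(); print(T.round(2))
E
```

```text
base 1.3762963267948964
0 [-0.4   0.59  0.28  1.86 -0.23  0.72  1.39]
0.15 [-0.38  0.59  0.26  1.86 -0.22  0.72  1.54]
0.8 [-0.28  0.59  0.2   1.85 -0.17  0.72  2.19]
1.57 [-0.1   0.62  0.01  1.76 -0.    0.76  2.85]
blk [-0.32  0.51  0.54  2.07 -0.42  0.67  1.88]
blk 0.2 [-0.43  0.52  0.51  2.07 -0.08  0.65  1.47]
blk -0.2 [-0.27  0.56  0.66  2.07 -0.77  0.81  2.3 ]
base -1.7652963267948967
0 [-0.63  0.66  0.62  1.88 -0.53  0.78 -1.49]
0.15 [-0.62  0.65  0.61  1.88 -0.53  0.77 -1.33]
0.8 [-0.63  0.69  0.7   1.87 -0.61  0.81 -0.57]
1.57 [-0.53  0.7   0.62  1.79 -0.54  0.82  0.17]
blk [-0.6   0.65  0.96  2.09 -0.77  0.8  -0.92]
blk 0.2 [-0.71  0.66  0.92  2.08 -0.5   0.7  -1.27]
blk -0.2 [-0.48  0.7   1.    2.08 -1.    0.98 -0.63]
[[ 0.24  0.97 -0.    0.15]
 [ 0.97 -0.24 -0.    0.61]
 [-0.    0.   -1.    0.23]
 [ 0.    0.    0.    1.  ]]
```

```bash
python3 - <<'E'
from h import *
manip.reach([.60,-.02,.25],ori(TH-np.pi/2))
T=toolT(); np.save('T1.npy',T); save('wrist','w1.png'); print(monitor.observe()['clock'],T.round(3), monitor.observe()['joint_positions'].round(2))
E
```

```text
2.9167 [[-0.191 -0.982 -0.     0.6  ]
 [-0.982  0.191  0.    -0.019]
 [-0.     0.    -1.     0.25 ]
 [ 0.     0.     0.     1.   ]] [-0.75  0.51  1.03  1.68 -0.46  1.22 -1.38]
```

View pics/w1.png

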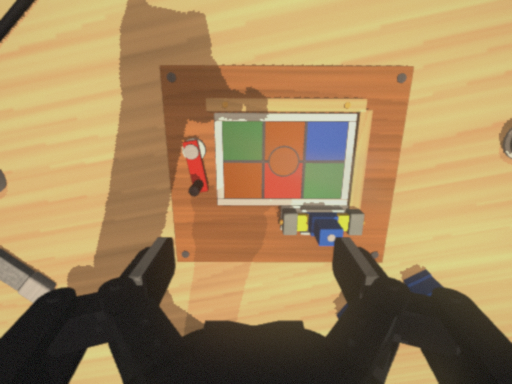

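```bash
python3 - <<'E'
from h import *
T=np.load('T1.npy')
im=cv2.imread('pics/w1.png')
cv2.imwrite('pics/w1c.png',cv2.resize(im[120:260,165:385],None,fx=3.6,fy=3.6,interpolation=cv2.INTER_CUBIC))
for nm,u,v,z in [('sFL',172,77.5,.012),('sFR',401,77.5,.012),('sNL',185,253,.012),('sNR',376,253.5,.012)]: print(nm,onz('wrist',u,v,z,T).round(4))
E
```

```text
sFL [0.7287 0.0642 0.012 ]
sFR [ 0.6719 -0.2282  0.012 ]
sNL [0.4767 0.1152 0.012 ]
sNR [ 0.4183 -0.1807  0.012 ]
```

View pics/w1c.png

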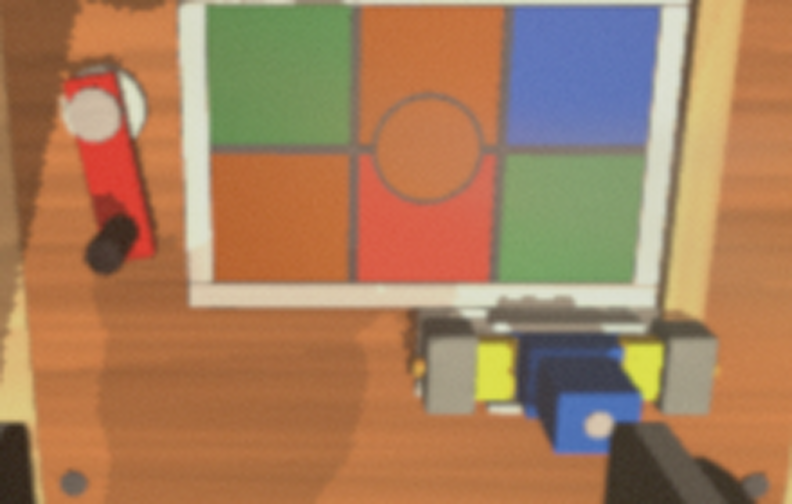

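```bash
python3 - <<'E'
from h import *
T=np.load('T1.npy')
f=lambda x,y:(165+x/3.6,120+y/3.6)
for nm,p,z in [('knob',(105,254),.07),('piv',(93,114),.036),('blktop',(598,425),.08),('hL',(426,374),.04),('hR',(713,374),.04),('hLi',(475,374),.04),('hRi',(664,374),.04)]:
    q=onz('wrist',*f(*p),z,T); print(nm,q.round(4), 'jig', (JX@q[:2]).round(4),(JY@q[:2]).round(4))
for nm,a in [('piv',[.6315,.0565]),('knob',[.587,.0584]),('blk',[.497,-.0988])]: print(nm,(JX@a).round(4),(JY@a).round(4))
E
```

```text
knob [0.5891 0.0584 0.07  ] jig 0.5667 0.1712
piv [0.633  0.0588 0.036 ] jig 0.6097 0.18
blktop [ 0.4971 -0.0994  0.08  ] jig 0.507 -0.0015
hL [ 0.5095 -0.0442  0.04  ] jig 0.5084 0.0551
hR [ 0.488  -0.1547  0.04  ] jig 0.5087 -0.0574
hLi [ 0.5058 -0.063   0.04  ] jig 0.5085 0.0359
hRi [ 0.4917 -0.1358  0.04  ] jig 0.5087 -0.0382
piv 0.6087 0.1775
knob 0.5646 0.1708
blk 0.5067 -0.0009
```

```bash
python3 - <<'E'
from h import *
B=TH-np.pi/2
P=np.array([.609,.1785]); P=P[0]*JX+P[1]*JY
k=lambda a,r=.045: P-r*(np.cos(a)*JX+np.sin(a)*JY)
kn=np.array([.588,.0585])
manip.reach(np.r_[kn,.12],ori(B+.18))
print('g',manip.move_linear(np.r_[kn,.044],velocity=.1,guard=12))
claw.move_gripper(0.,squeeze=30)
s=monitor.observe(); print(s['clock'],s['finger_gap'],s['ft_force'].round(1))
for a in np.linspace(.18,1.57,7)[1:]:
    g=manip.move_linear(np.r_[k(a),.044],ori=ori(B+a),velocity=.08,guard=40)
    s=monitor.observe(); print(round(a,2),g,s['clock'],s['finger_gap'],s['ft_force'].round(1),s['tool_pos'].round(3))
    if g: break
save('side','s2.png'); save('top','t2.png')
E
python3 -c "
import cv2
a=cv2.imread('pics/side0.png')
a=cv2.imread('pics/s2.png')[110:250,150:340];b=cv2.imread('pics/t2.png')[115:245,200:345]
cv2.imwrite('pics/s2c.png',cv2.resize(a,None,fx=3,fy=3));cv2.imwrite('pics/t2c.png',cv2.resize(b,None,fx=4,fy=4))"
```

```text
g False
5.1333 0.15221873508239273 [-1.7  1.1  3.8]
0.41 False 5.5167 0.1483366868472593 [ 4.9  2.  -1.8] [0.589 0.048 0.044]
0.64 False 5.9 0.15178576010504588 [ 5.1  1.4 -2.3] [0.593 0.038 0.044]
0.88 False 6.2833 0.14922448966167448 [ 5.3  2.3 -2.6] [0.598 0.03  0.044]
1.11 False 6.6667 0.15137802002441347 [ 6.   1.9 -2. ] [0.606 0.023 0.044]
1.34 False 7.05 0.1502961124928662 [ 4.   2.9 -1.2] [0.615 0.017 0.044]
1.57 False 7.4333 0.15012386217714968 [ 5.1  3.3 -1.5] [0.625 0.014 0.044]
```

View pics/s2c.png

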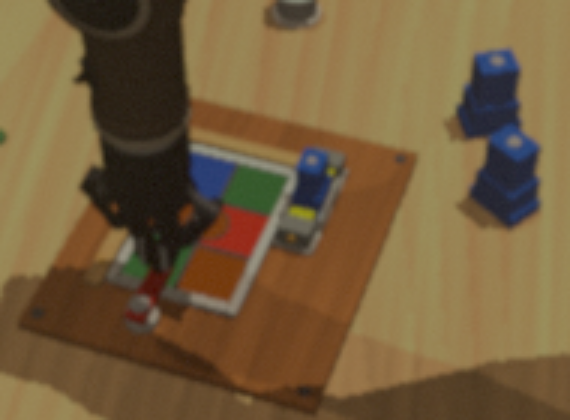

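View pics/t2c.png

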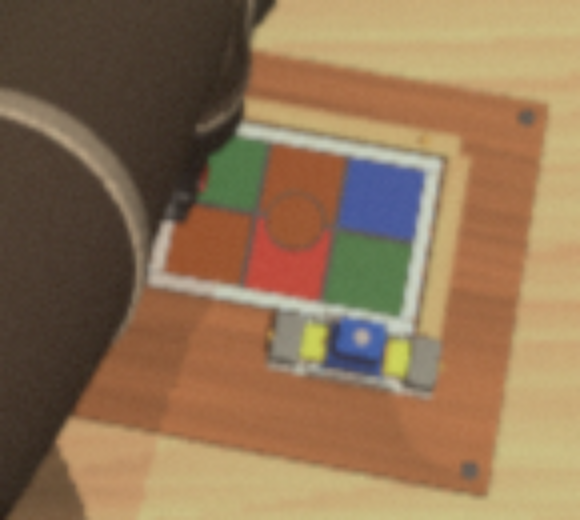

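Both views show the red arm lying across the panel's left rim, and the block still seated. I release the knob and move over the block.

```bash
python3 - <<'E'
from h import *
claw.move_gripper(1.)
p=monitor.observe()['tool_pos']; manip.move_linear([p[0],p[1],.12],velocity=.2)
B=TH+np.pi/2
c=.507*JX-.001*JY
manip.reach(np.r_[c,.16],ori(B))
claw.move_gripper(.62)
T=toolT();np.save('T3.npy',T);save('wrist','w3.png');save('top','t3.png');save('side','s3.png')
s=monitor.observe();print(s['clock'],s['joint_positions'].round(2),s['tool_pos'],s['ft_force'].round(1),s['finger_gap'])
for l in (-.3,-.2,0,.2,.3):
    q=kin.inverse_kinematics(np.r_[c+.06*l*JY,.05],ori(B,l)); print(l,None if q is None else np.round(q,2))
a=cv2.imread('pics/t3.png')[115:245,200:345];cv2.imwrite('pics/t3c.png',cv2.resize(a,None,fx=4,fy=4))
a=cv2.imread('pics/s3.png')[110:250,150:340];cv2.imwrite('pics/s3c.png',cv2.resize(a,None,fx=4,fy=4))
E
```

```text
10.7333 [-0.01  0.29  0.13  1.97 -0.05  0.89  1.52] [ 0.49725483 -0.09892477  0.15999971] [-0.5 -0.4  0.6] 0.6203374167922587
-0.3 [ 0.33  0.5   0.01  2.02 -0.46  0.72  2.08]
-0.2 [ 0.24  0.47  0.03  2.04 -0.35  0.68  1.92]
0 [ 0.01  0.46  0.11  2.05 -0.08  0.64  1.55]
0.2 [-0.2   0.48  0.18  2.05  0.18  0.68  1.2 ]
0.3 [-0.29  0.5   0.2   2.03  0.29  0.72  1.04]
```

View pics/w3.png

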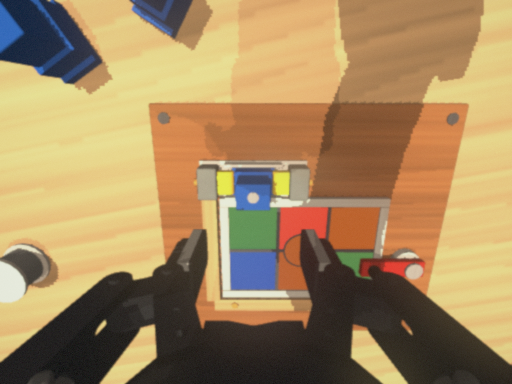

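View pics/t3c.png

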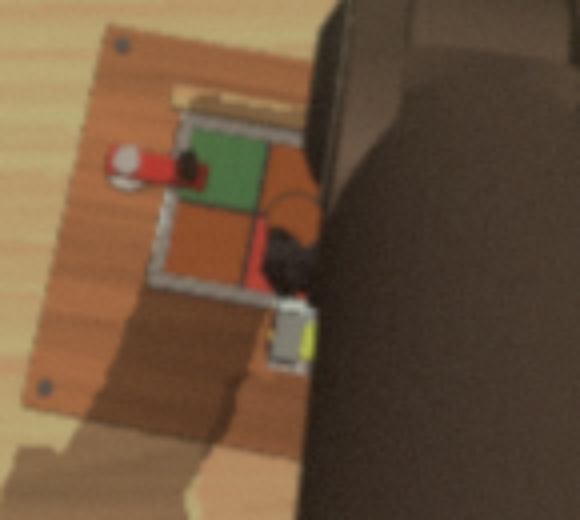

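View pics/s3c.png

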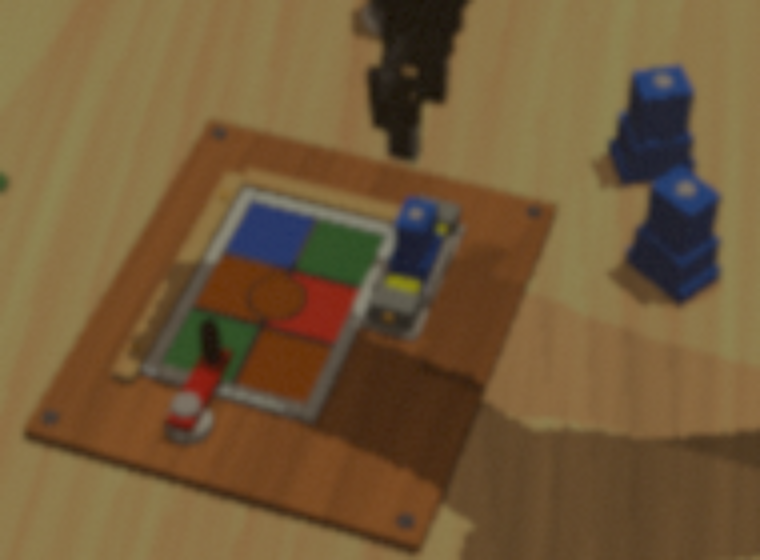

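The top and side views show the red arm square across the left rim, the knob over the green pane, and the panel in place. The wrist view shows the block's top dot at (253,198). I check that position, then grasp.

```bash
python3 - <<'E'
from h import *
T=np.load('T3.npy'); im=vision.get_image.__self__ if 0 else cv2.imread('pics/w3.png')
q=onz('wrist',253,198,.08,T); print(q.round(4),JX@q[:2],JY@q[:2])
for u,v in [(198,182),(309,182)]:
    q=onz('wrist',u,v,.04,T); print('housing',JX@q[:2],JY@q[:2])
a=onz('wrist',405,266,.036,T);b=onz('wrist',362,266,.034,T); print('piv,arm end',a,b,JX@(b-a)[:2],JY@(b-a)[:2])
c=.507*JX-.001*JY
print('g',manip.move_linear(np.r_[c,.048],velocity=.1,guard=10))
s=monitor.observe();print(s['tool_pos'],s['ft_force'].round(1))
claw.move_gripper(0.,squeeze=110)
save('side','s4.png')
s=monitor.observe();print(s['clock'],s['finger_gap'],s['ft_force'].round(1),s['wrist_torque'].round(2),s['tool_pos'].round(4))
a=cv2.imread('pics/s4.png')[110:250,150:340];cv2.imwrite('pics/s4c.png',cv2.resize(a,None,fx=4,fy=4))
E
```

```text
[ 0.4976 -0.0989  0.08  ] 0.5073190012501705 -0.0008826200836820342
housing 0.5041218969010347 -0.05608224447298597
housing 0.5040328510474992 0.05518833677911535
piv,arm end [0.6244962  0.05019872 0.036     ] [0.61664418 0.00342301 0.034     ] 0.001336655889351601 -0.047411333492918956
g False
[ 0.49769227 -0.09904522  0.04853821] [0.5 0.6 0.2]
12.3917 0.33713387972075676 [-1.5  0.3  5.5] [0.08 0.22 0.03] [ 0.4978 -0.0991  0.0488]
```

View pics/s4c.png

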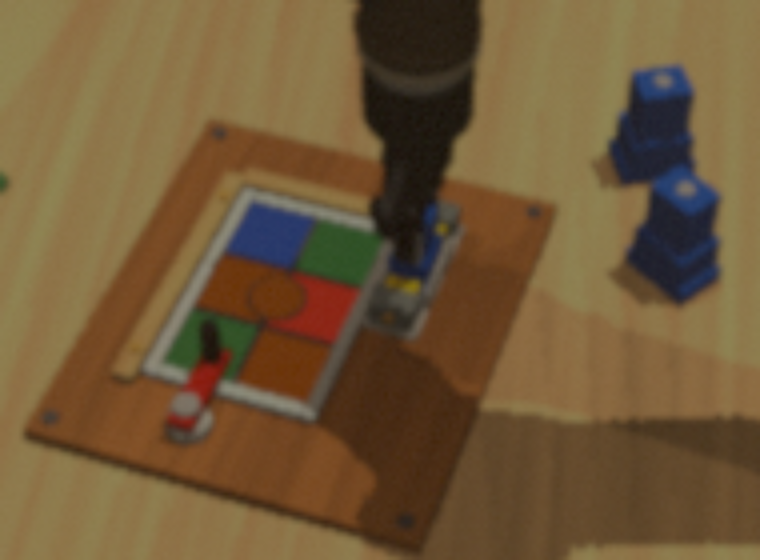

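```bash
cat >> h.py <<'E'
B1=TH+np.pi/2
E
python3 - <<'E'
from h import *
p0=monitor.observe()['tool_pos'].copy(); np.save('p0.npy',p0)
y0=-.001
def rotyz(v,l): # lean l toward +y
    y,z=v; return np.array([y*np.cos(l)+z*np.sin(l), -y*np.sin(l)+z*np.cos(l)])
v0=np.array([JY@p0[:2],p0[2]]); x0=JX@p0[:2]
e=np.array([y0+.022,.016])
for l in (.05,.1,.15,.19):
    v=e+rotyz(v0-e,l)
    pos=np.r_[x0*JX+v[0]*JY,v[1]+.0005]
    g=manip.move_linear(pos,ori=ori(B1,l),velocity=.04,guard=70)
    s=monitor.observe(); T=toolT(); print(l,g,round(s['clock'],2),s['ft_force'].round(1),s['wrist_torque'].round(2),s['finger_gap'].round(3),'lean',round(float(np.arcsin(-T[:3,2][:2]@JY)),3),(s['tool_pos']-pos).round(4))
    if g: break
save('side','s5.png')
a=cv2.imread('pics/s5.png')[130:220,220:300];cv2.imwrite('pics/s5c.png',cv2.resize(a,None,fx=6,fy=6,interpolation=cv2.INTER_CUBIC))
E
```

```text
Traceback (most recent call last):
AttributeError: 'float' object has no attribute 'round'
```

```bash
cat > rock.py <<'E'
from h import *
p0=np.load('p0.npy'); y0=-.001
def rotyz(v,l):
    y,z=v; return np.array([y*np.cos(l)+z*np.sin(l), -y*np.sin(l)+z*np.cos(l)])
v0=np.array([JY@p0[:2],p0[2]]); x0=JX@p0[:2]
e=np.array([y0+.022,.016])
def go(v,l,vel=.04,guard=70):
    pos=np.r_[x0*JX+v[0]*JY,v[1]]
    g=manip.move_linear(pos,ori=ori(B1,l),velocity=vel,guard=guard)
    s=monitor.observe(); T=toolT(); print(round(l,3),g,round(s['clock'],2),s['ft_force'].round(1),s['wrist_torque'].round(2),round(s['finger_gap'],3),'lean',round(float(np.arcsin(-T[:3,2][:2]@JY)),3),(s['tool_pos']-pos).round(4))
    return g
def crop(f):
    save('side',f+'.png'); a=cv2.imread('pics/'+f+'.png')[130:220,210:300];cv2.imwrite('pics/'+f+'c.png',cv2.resize(a,None,fx=6,fy=6,interpolation=cv2.INTER_CUBIC))
E
python3 - <<'E'
from rock import *
for l in (.06,.1,.15,.19):
    if go(e+rotyz(v0-e,l)+[0,.0005],l): break
crop('s5')
E
```

```text
0.06 False 12.89 [  0.7   3.6 -12. ] [ 0.97 -0.1   0.  ] 0.334 lean 0.059 [-0.0006  0.0005 -0.0005]
0.1 False 13.14 [ -0.2   3.7 -14.3] [ 1.   -0.06 -0.07] 0.333 lean 0.099 [-0.0006  0.0004 -0.0005]
0.15 False 13.39 [  1.    1.3 -16.3] [ 0.77 -0.25 -0.01] 0.333 lean 0.149 [-0.0004 -0.0002 -0.0004]
0.19 False 13.64 [  0.6  -0.6 -17.7] [ 0.55 -0.19 -0.04] 0.334 lean 0.189 [-0.0004 -0.0005 -0.0003]
```

View pics/s5c.png

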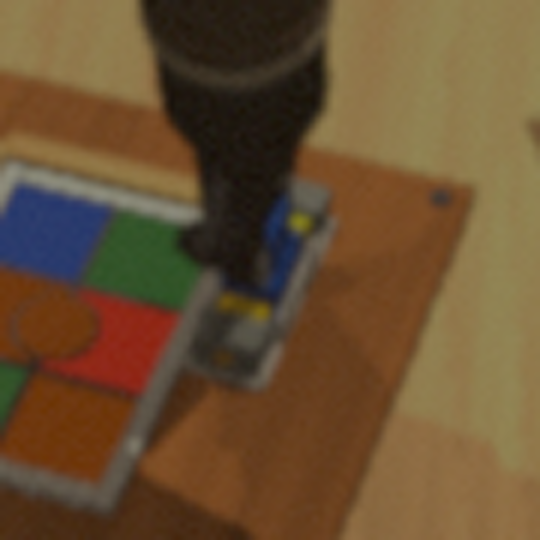

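The side crop shows the gripper and block leaning towards the turnbutton. The torque peaked at 1.0 and fell to 0.55 N m, which fits the -y catch letting go. Now I rock about the raised -y corner.

```bash
python3 - <<'E'
from rock import *
L=.19
vt=e+rotyz(v0-e,L)+[0,.0005]
c=np.array([y0-.022,.016]); cr=e+rotyz(c-e,L)+[0,.0005]
print(cr)
for l in (.1,.03,-.04,-.1,-.15,-.19):
    if go(cr+rotyz(vt-cr,l-L),l): break
crop('s6')
E
```

```text
[-0.02220819  0.02480979]
0.1 False 13.97 [-4.7  0.2 -5.5] [ 0.39  1.11 -0.11] 0.334 lean 0.099 [-0.001  -0.0013  0.0004]
0.03 False 14.22 [-5.8 -1.2  2.3] [-0.12  1.35 -0.09] 0.332 lean 0.03 [ 0.0001 -0.0007  0.001 ]
-0.04 False 14.47 [-3.  -2.   2.2] [-0.55  0.8  -0.07] 0.331 lean -0.039 [ 0.0008 -0.0003  0.0007]
-0.1 False 14.72 [-2.3 -1.9  1.5] [-0.56  0.46 -0.03] 0.331 lean -0.098 [0.0012 0.0001 0.0007]
-0.15 False 14.97 [-2.2 -2.2  7.9] [-0.04  0.73  0.  ] 0.332 lean -0.149 [0.0013 0.0003 0.001 ]
-0.19 False 15.22 [-4.3 -0.1 12. ] [0.81 0.8  0.06] 0.331 lean -0.189 [0.0016 0.0013 0.0014]
```

View pics/s6c.png

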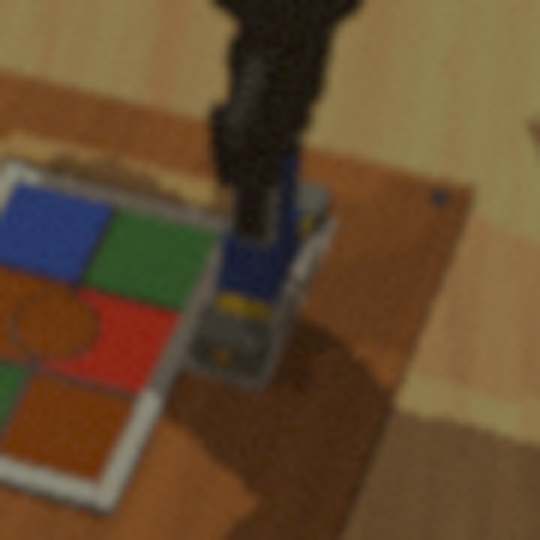

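```bash
python3 - <<'E'
from rock import *
p=monitor.observe()['tool_pos']; v=np.array([JY@p[:2],p[2]])
for dz in (.003,.006,.010,.015):
    if go(v+[0,dz],-.19,guard=30): break
crop('s7')
print('lift',p[2]-p0[2],v-v0)
E
```

```text
-0.19 False 15.53 [-0.1  0.9 -2.3] [-0.22  0.04 -0.02] 0.331 lean -0.189 [0.0009 0.001  0.0003]
-0.19 False 15.78 [-0.4 -0.5 -0.9] [-0.24  0.05  0.04] 0.335 lean -0.19 [0.0002 0.     0.0001]
-0.19 False 16.03 [-0.1  0.3 -2.1] [-0.3   0.04  0.03] 0.335 lean -0.19 [ 0.0002 -0.0002  0.0002]
-0.19 False 16.31 [-1.7 -0.2 -1.4] [-0.25  0.08  0.01] 0.332 lean -0.19 [ 0.0002 -0.0001  0.0003]
lift 0.01374919938023865 [-0.00417315  0.0137492 ]
```

View pics/s7c.png

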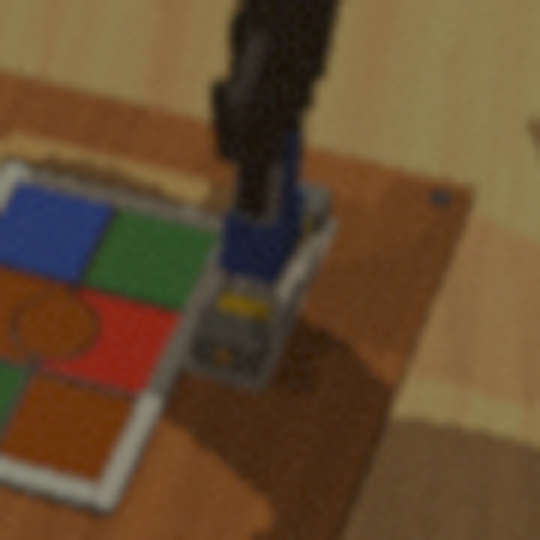

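The block is free: the force is near its own weight, and the view shows it rising with its foot above the yellow catches.

```bash
python3 - <<'E'
from rock import *
p=monitor.observe()['tool_pos']; v=np.array([JY@p[:2],p[2]])
go([v[0],v0[1]+.040],-.19,guard=30)
go([v0[0],v0[1]+.045],0.,guard=30)
manip.pause(.3); crop('s8'); save('top','t8.png'); T=toolT(); np.save('T8.npy',T); save('wrist','w8.png')
s=monitor.observe(); print(s['clock'],s['tool_pos'],s['ft_force'].round(1),s['wrist_torque'].round(2),s['finger_gap'])
w=cv2.imread('pics/w8.png'); a=cv2.imread('pics/t8.png')[115:245,200:345]
s8=cv2.imread('pics/s8c.png')
a=cv2.resize(a,None,fx=2,fy=2)
cv2.imwrite('pics/m8.png',np.hstack([s8,cv2.copyMakeBorder(a[:,:258],0,540-a.shape[0],0,0,0)]))
E
```

```text
-0.19 False 16.79 [-1.1  0.2 -2. ] [-0.27  0.06 -0.07] 0.333 lean -0.19 [ 0.0002 -0.0001  0.0004]
0.0 False 17.18 [-0.3  0.1 -1.9] [ 0.    0.   -0.08] 0.333 lean -0.001 [ 0.0001  0.0015 -0.0001]
17.625 [ 0.49759637 -0.09977771  0.09377618] [ 0.3 -0.5 -1.1] [-0.01  0.06  0.03] 0.3353961575553436
```

View pics/m8.png

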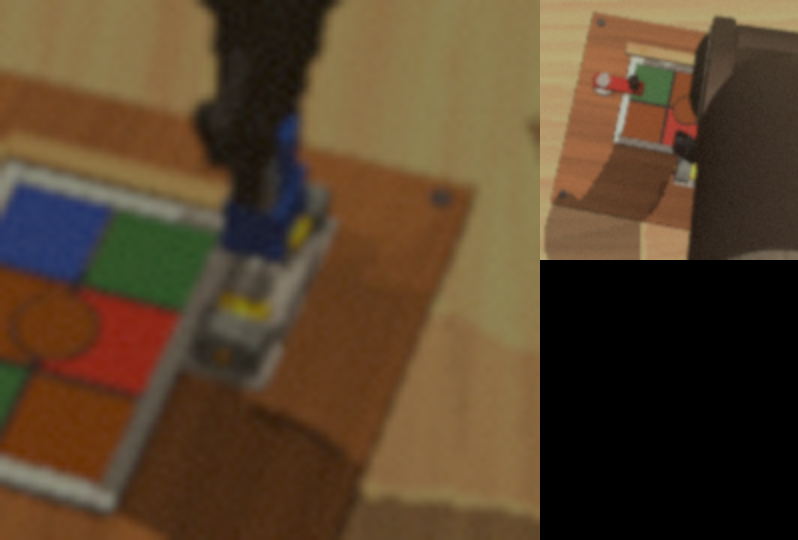

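View pics/w8.png

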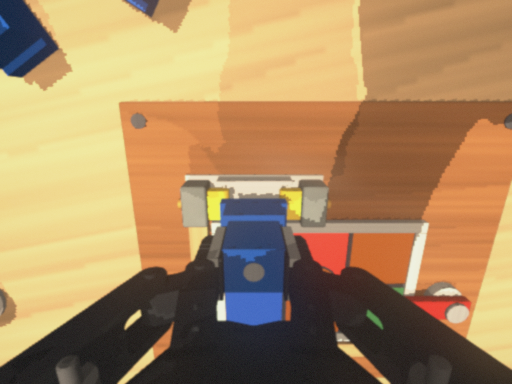

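The side view shows the block hanging clear above the socket. The wrist view shows it square between the pads, with its top dot at (254,271), its foot's near edge at row ~200, and the red arm still across the rim. One check of block height and tilt in the hand follows.

```bash
python3 - <<'E'
from rock import *
T=np.load('T8.npy'); p=T[:3,3]
bx=.507*JX+JY*(JY@p[:2])
d=lambda x,y,z: proj('wrist',np.r_[(JX@bx+x)*JX+(JY@bx+y)*JY, z],T)
zb=p[2]-.0488+.016  # foot underside if not slipped
print('zb',zb,'centre above socket origin',zb+.032-.012)
for nm,q in [('topdot',(0,0,.064)),('top near edge',(-.012,0,.064)),('top far edge',(.012,0,.064)),('foot near top',(-.015,0,.01)),('foot near bot',(-.015,0,0)),('footcornerL',(-.015,-.022,.01)),('footcornerR',(-.015,.022,.01))]:
    print(nm,np.round(d(q[0],q[1],zb+q[2]),1))
E
python3 -c "
import cv2
cv2.imwrite('pics/w8c.png',cv2.resize(cv2.imread('pics/w8.png')[170:340,170:340],None,fx=3.5,fy=3.5))"
```

```text
zb 0.06093569940085267 centre above socket origin 0.08093569940085267
topdot [252.8 273. ]
top near edge [252.7 250.3]
top far edge [252.8 294.4]
foot near top [252.9 203.6]
foot near bot [252.9 198.6]
footcornerL [218.8 203.7]
footcornerR [287.  203.6]
```

View pics/w8c.png

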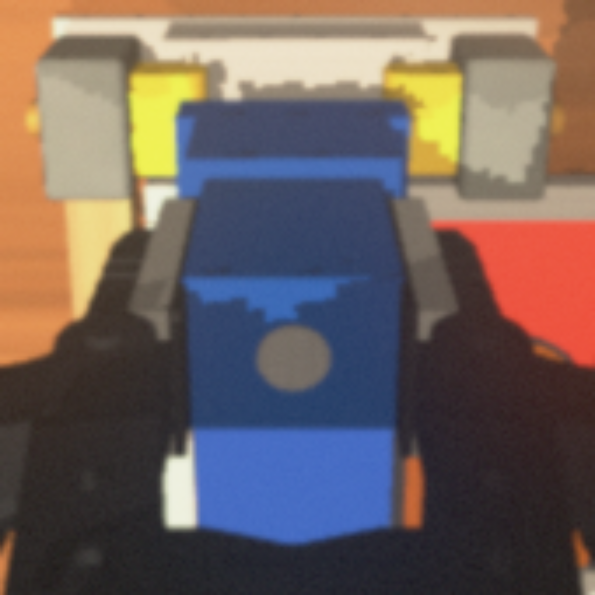

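The predicted pixels match the crop: top near edge at row 249, far edge at 293, foot at 199. So the block is upright, has not slipped, and its centre is about 81 mm above the socket's origin. Handing in.

```bash
python3 - <<'E'
from h import *
s=monitor.observe();print(s['clock'],abs(s['qvel']).max())
print(job.job_done())
E
```

```text
17.625 0.006267508868607259
the job is handed in; nothing more can be done
None
```

The job is handed in at about 17.6 s on the robot's clock; no verdict is reported.

**What I did:** I gripped the knob and turned the red turnbutton square across the rim. Then I gripped the smallest blue block, the one in the socket, and leaned it 0.19 rad towards the turnbutton. I rocked it 0.19 rad the other way about its raised -y end, lifted it free and levelled it above the socket.

**Last checks:**
- **Turnbutton:** the wrist view gives an angle of about 1.54 to 1.57 rad. It was last seen across the rim after the lift.
- **Block:** it is upright and held without slip. Its centre is about 81 mm above the socket's origin, a gap of about 2 cm above the catch housings. Only about its own weight showed at the wrist, and the joint speeds were near zero.
- **Panel:** it looked unmoved in the pictures, but I did not measure its position again after the lift.
- **Spool, flux bottle and brush:** I did not measure these again either. The arm's path stayed well away from them.

**Disagreements:** for the same fixed points, the camera views differed by up to about 4 mm for the socket's housings. The pivot came out further off in the last wrist view, by about 12 mm, because I picked that pixel roughly. The block's own position agreed to within about 2 mm in every view. While leaning away, the tool also felt up to about 12 N and 1.4 N m of side rubbing, which disappeared once the block was lifted.

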